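# Clamp a pocket-flap template on the marking board

## Robot

A 6-joint arm with a two-finger parallel gripper is mounted at the origin on the work surface. World frame = base frame: x ahead of the robot, y to its left, z up, the work surface at z = 0. Lengths are in m, angles in degrees, forces in N, time in s.
With the tool pointing down it reaches from about 0.425 to 1.125 m from the base axis. Payload 14.9 kg.
Tool frame: the origin (TCP) lies between the finger pads; the fingertips stand 8 mm ahead of it and the grasp point (between the pads) lies 11 mm behind it; z points along the fingers, y is the direction in which the jaws open and shut (so a half turn about z gives the same grasp; the last joint's range is limited). The gripper opens to 91 mm and grips with 3 to 60 N. Pads are 32 mm wide; open, the fingers measure 118 mm over their backs; the gripper's body (76 mm by 178 mm) begins 60 mm behind the grasp point.
Start: joints at [-71.408, 21.709, 99.362, -0, 58.929, -1.908], TCP at [0.245, -0.656, 0.222] pointing down, gripper open.
Joint ranges: [-158.91, 158.91], [-42.39, 125.64], [0.06, 152.35], [-60.88, 240.88], [17.5, 164.5], [-176.32, 176.32]. Speed limits (degrees/s): [108.29, 108.29, 136.94, 180, 180, 180].

## Interface

Orientations are given as [roll, pitch, yaw] about the fixed x, y, z axes, in that order (R = Rz(yaw) Ry(pitch) Rx(roll)).
In Python, from station import arm gives the robot as it stands.
- The arm moves only by the tool step_arm, never from a script. Its argument "plan" is a list of rows, each a list of 4 numbers: the shift along the tool's x, y, z in units of 0.4 m (1.0 is 0.4 m), then the turn about the tool's z in units of pi rad (1.0 is pi rad). A call has 1 to 20 rows; each row is the pose to reach, as a shift and turn from the pose commanded when the call began, along the tool's axes at that moment, turning the shorter way round; what a row does not reach only later rows make up. A row lasts 1/12 s, in which the tool goes at most 41.7 mm and 7.16 degrees, less where a joint would pass 70% of its speed; a pose out of reach is approached as far as the arm can. A call with a number of a shift or a turn outside -1 to 1 is refused whole. A call with a gripper value outside its range is refused whole. "jaw" is the opening, from -1 (shut) to 1 (fully open), so that 0 is half open, set as the call begins (left out, the last holds). The fingers move at their own pace and stop on an object; "grip_force" is the grip in N (left out, the last holds). Time passes only in rows, so rows that repeat a pose let the fingers close. It gives the time, the measured TCP pose, the force and the opening at its end, in the units of the state.
- arm.read_state(): the state, without advancing time (a new reading comes with each control period).
- arm.capture(name): name is "side" or "top"; returns (picture, depth): 384x512x3 uint8, blue, green, red; 384x512 float32, m along the optical axis (not along the pixel's ray), 0 where there is no reading.
- arm.camera_params(name): a dict with "K" (3x3 intrinsics, pixels), "dist_coeffs" ([k1, k2, p1, p2, k3] as OpenCV has them; the pictures are not rectified), "R" (3x3) and "t" (3): a world point X has camera coordinates R X + t. Camera axes: x right, y down, z forward; pixel columns grow to the right and rows downward; lengths in m; the calibration is good to about 2 mm. A picture is of the moment at which its call begins. camera_params takes no time and is no camera call.
- arm.job_done(): hands the job in, once; it reports no verdict.
Trained networks look in the newest picture that a camera, given by its name, has taken for a name from the list of things; names that differ only in an ending like _2 or _b are one class to them, and where a whole thing is asked for, a point or a joint stands for the part that bears it (a point fixed in the world has none). Each returns a list of dicts, best first, with "p" (0 to 1); they miss things now and then, are a little off and sometimes report something else, mostly with a low value. They report only what shows in the picture. A call takes as long as a camera call. They do not tell look-alikes from the thing itself.
- arm.recognise(camera, target): "location" ([x, y, z] in m, in the coordinates of the camera as it stood for that picture, good to about 4 mm: the middle of the surface that is visible of it).
- arm.masks_of(camera, target): "mask" (384x512 bool, what is visible of it).
- arm.landmark_of(camera, target): "location" ([x, y, z] in m, in the coordinates of the camera as it stood for that picture, good to about 4 mm: a listed point, or the origin of a listed thing).
The state is a dict: "time_s": time; "q": joint angles; "dq": joint speeds; "joint_torque": joint torques, N m; "ee_pos": TCP position; "eef_rot": TCP orientation; "wrist_force": force on the tool from outside, world axes, zero at the start; "ft_torque": the same for the moment, N m; "grip_width": finger opening in m.
Only numpy, scipy, OpenCV 4.12 (cv2) and the standard library are available. Lean on these libraries where they do the work, as an engineer would, in place of code of your own. Each camera call takes 0.05 s, during which the arm holds its last target.

## Task

Lay the pocket-flap template (the one with two rounded corners) flat on the grey marking board, its straight edge snug along the metal fence and its end snug against the end stop. Then swing the hold-down lever round over it, up over the hump of its cam, until it drops into the low notch and its rubber foot holds the template down. Leave the template clamped there, and do not disturb the other things on the table.

Things in the scene. Friction and masses are not known exactly. Their poses are not given: they have to be found in the camera images.
- marking_board: Fixed grey board on the table, 240 (x) x 250 (y) x 12 mm, turned a little; origin at its middle on its underside, z up. An aluminium fence (8 mm high, 18 wide) runs along y over nearly its whole length, working face at x = +30 mm looking to -x. A template laid up right has its origin at about (-1, 0, 12) mm here and the board's yaw, straight edge to the fence.
- lay_corner (a point): Inside corner of fence and end stop at the board's top surface: (30, -80, 12) mm in the board's frame. The end stop is a bar like the fence, 8 mm high, that runs from the fence along -x to x = -32 mm; its working face at y = -80 mm looks to +y. It is the only stop; the +y end is open.
- spindle (a point): Upright axis of the hold-down beyond the fence, at the board's top surface: (75, 0, 12) mm in the board's frame. The lever turns about it. The fixed cap on top (26 mm across) ends 80 mm above the board's top.
- clamp_lever (a joint): Turn of the lever, rad. 0: home, lever along the board's -x across the template; 1.57: lever along the board's +y, clear of it. Starts at 1.4 to 1.75; to clamp, turn it down to 0 (anticlockwise from above). Level above 1.15; cam ramp lifts it from 1.15 to 0.5; crest 0.5 to 0.36; past 0.3 it snaps down by itself, ends between -0.03 (end of travel) and 0.1, and is locked.
- clamp_lift (a joint): Height of lever, knob and foot over their lowest place, m: about 0.0065 parked, 0.0145 on the crest, 0.002 in the notch with a 6 mm template under the foot, 0 with none. A spring presses it all down with 12 to 17 N. Moving the knob sideways takes about 0.5 N on the level, 2 to 3 N on the ramp; the lever keeps its place when let go on the level.
- clamp_knob (a point): Middle of the round upright red knob, 26 mm across, 34 mm high, on the free end of the black lever, 140 mm from the spindle axis; above the board's top it is 60 mm parked, 68 on the crest, 55 at home. It may be pinched, or pushed from the side. The lever is a bar 17 to 22 mm wide, its top 18 mm and its underside 30 mm below this point.
- clamp_foot: Black rubber foot under the lever, 26 mm across, 75 mm from the spindle axis; origin at the centre of its underside. Parked it hangs 10 mm above the board's top, beyond the fence; at home it presses on the middle of the template with about 13 N.
- flap_template: Pocket-flap template: stiff cream-yellow hardboard, 62 (x) x 160 (y) x 6 mm, about 55 g, loose on the table; origin at the centre of its underside, z up. Straight edge at x = +31 mm with square corners and a dark line 10 mm inside it; parallel opposite edge at x = -31 mm, its corners rounded at 20 mm. Starts with its straight edge roughly to the robot's left (+y).
- flap_left (a point): Square corner at the +y end of the template's straight edge, on its underside: (31, 80, 0) mm in its frame.
- flap_right (a point): Square corner at the -y end of the template's straight edge, on its underside: (31, -80, 0) mm in its frame. Laid up right it lies in the inside corner of fence and end stop.
- welt_template: Another template, not needed: browner hardboard strip with square corners, 40 (x) x 180 (y) x 6 mm, a line along its middle; origin at the centre of its underside. It lies to the left or right of the flap template. Leave it alone.
- shears: Tailor's shears, 245 mm long, lying shut, black bows, steel blades; origin at the pivot, at table height. Leave alone.
- cloth_weight: Round dark iron cloth weight with a small knob, 84 mm across, 54 mm high; origin at the centre of its underside. Leave alone.
- pin_tin: Round blue tin, 71 mm across, 28 mm high; origin at the centre of its underside. Leave alone.
Mind the look-alikes: they are no part of the job. There is more than one size of the flap_template; the one meant has the size given above.

How it is judged (in metres and radians):
On the way:
1. the flap template lies on the board along the fence and up to the end stop (gaps under 6 mm and 8 mm) while the lever is still swung clear (x of flap_left in the frame of marking_board between 0.024 and 0.0335 m and z of flap_left in the frame of marking_board between 0.01 and 0.0145 m and x of flap_right in the frame of marking_board between 0.024 and 0.0335 m and z of flap_right in the frame of marking_board between 0.01 and 0.0145 m and y of flap_right in the frame of marking_board between -0.0835 and -0.072 m and value of joint clamp_lever above 0.6 rad), for 0.2 s.
At the end, for the whole second after the job is handed in: The flap template lies flat on the board with both square corners of its straight edge within 3 mm of the fence and its end within 4 mm of the end stop; the lever is down in its notch (turn under 0.15 rad, lift under 5 mm) with its foot pressing on the template (over 5 N); all is at rest (x of flap_left in the frame of marking_board between 0.027 and 0.0335 m and z of flap_left in the frame of marking_board between 0.01 and 0.0145 m and x of flap_right in the frame of marking_board between 0.027 and 0.0335 m and z of flap_right in the frame of marking_board between 0.01 and 0.0145 m and y of flap_right in the frame of marking_board between -0.0835 and -0.076 m and value of joint clamp_lever below 0.15 rad and value of joint clamp_lift below 0.005 m and contact force between clamp_foot and flap_template above 5 N and linear speed of flap_template below 0.02 m/s); the robot touches nothing.
It fails at once if the welt template is moved by more than 30 mm (distance of welt_template from where it was at the start of the episode above 0.03 m).
It fails at once if the shears is moved by more than 30 mm (distance of shears from where it was at the start of the episode above 0.03 m).
It fails at once if the cloth weight is moved by more than 30 mm (distance of cloth_weight from where it was at the start of the episode above 0.03 m).
It fails at once if the pin tin is moved by more than 30 mm (distance of pin_tin from where it was at the start of the episode above 0.03 m).
It also fails if it takes over 72 s, if anything falls off the work surface, if the arm or the gripper's body presses on something with over 40 N, if the wrist force passes 120 N, or if a joint passes its speed limit or range.

## Working session

There is one attempt and no reset: what is moved stays moved. The work goes in short steps, Python scripts to look and compute and a tool call to move; the robot and the scene stay as the last step left them, time stands still between calls to the robot, and variables do not carry over. Pictures are saved under pics/ and viewed, and the job is handed in when it is done.

Besides the shell and the picture viewer there is one more tool, called after "Request:" as name([rows], argument=value, ...), one row to a line, values as JSON. step_arm: Moves the arm, as the interface text tells. Its arguments: {"type":"object","properties":{"plan":{"type":"array"},"jaw":{"type":"number"},"grip_force":{"type":"number"}},"required":["plan"]}

```bash
ls; mkdir -p pics; python3 - <<'E'
from station import arm
import cv2,numpy as np
for n in ("side","top"):
    p,d=arm.capture(n); cv2.imwrite(f"pics/{n}0.png",p); np.save(f"{n}0.npy",d)
    c=arm.camera_params(n); print(n,c)
s=arm.read_state(); print(s["time_s"],s["ee_pos"],s["eef_rot"],s["grip_width"],s["wrist_force"])
E
```

```text
pics
side {'K': array([[446.79481615,   0.        , 250.98331543],
       [  0.        , 446.79481615, 182.12322443],
       [  0.        ,   0.        ,   1.        ]]), 'dist_coeffs': array([0.0179435, 0.       , 0.       , 0.       , 0.       ]), 'R': array([[-0.93125778, -0.3642113 ,  0.01044368],
       [-0.28416367,  0.70804533, -0.64646951],
       [ 0.2280569 , -0.60499748, -0.76286834]]), 't': array([0.44479725, 0.21618084, 1.16462161])}
top {'K': array([[457.19660838,   0.        , 248.75696662],
       [  0.        , 457.19660838, 192.25136001],
       [  0.        ,   0.        ,   1.        ]]), 'dist_coeffs': array([-0.00557386,  0.        ,  0.        ,  0.        ,  0.        ]), 'R': array([[ 0.02914706, -0.9994323 ,  0.01689781],
       [-0.99355776, -0.03081959, -0.10905561],
       [ 0.10951449, -0.0136103 , -0.99389201]]), 't': array([-0.06620006,  0.4932976 ,  1.53862078])}
0.1 [ 0.24503894 -0.65533631  0.221361  ] [-1.79943190e+02 -4.29364589e-04  2.05021264e+01] 0.09094439795097659 [ 0.11309301 -0.10242421 -0.93932152]
```

View pics/top0.png

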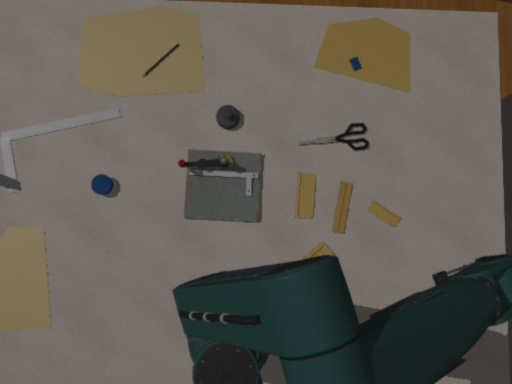

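View pics/side0.png

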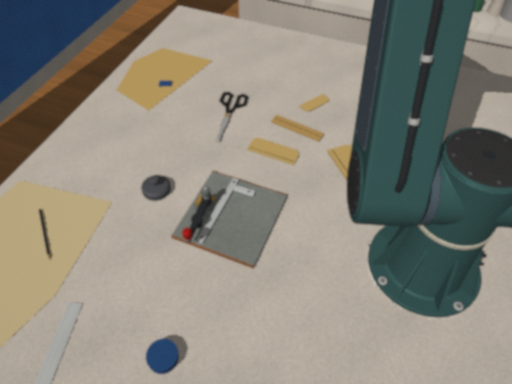

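```bash
cat > h.py <<'E'
from station import arm
import cv2,numpy as np
def ray(n,uv,z):
    c=arm.camera_params(n); u=cv2.undistortPoints(np.array(uv,float).reshape(-1,1,2),c["K"],c["dist_coeffs"])[:,0]
    R,t=c["R"],c["t"]; C=-R.T@t
    d=np.c_[u,np.ones(len(u))]@R
    return C+d*((z-C[2])/d[:,2])[:,None]
def proj(n,X):
    c=arm.camera_params(n)
    return cv2.projectPoints(np.array(X,float).reshape(-1,1,3),cv2.Rodrigues(c["R"])[0],c["t"],c["K"],c["dist_coeffs"])[0][:,0]
def crop(src,x0,y0,x1,y1,s,out):
    p=cv2.imread(src)[y0:y1,x0:x1]; cv2.imwrite(out,cv2.resize(p,None,fx=s,fy=s,interpolation=cv2.INTER_CUBIC))
E
python3 - <<'E'
from h import *
crop("pics/top0.png",290,160,410,265,6,"pics/c1.png")
crop("pics/side0.png",240,85,370,185,6,"pics/c2.png")
crop("pics/top0.png",170,140,275,230,7,"pics/c3.png")
for t in ("flap_template","welt_template"):
  for n in ("top","side"):
    c=arm.camera_params(n)
    for r in arm.masks_of(n,t):
        m=r["mask"]; ys,xs=np.nonzero(m)
        if len(xs)<20: continue
        cs=max(cv2.findContours(m.astype(np.uint8),0,2)[0],key=len)[:,0].astype(float)
        W=ray(n,cs,0.006)[:,:2].astype(np.float32)
        print(t,n,round(r["p"],2),xs.mean().round(),ys.mean().round(),cv2.minAreaRect(W))
E
```

```text
flap_template top 0.79 384.0 214.0 ((0.43714240193367004, -0.5220438241958618), (0.11315576732158661, 0.04090593010187149), 58.80502700805664)
flap_template top 0.67 319.0 251.0 ((0.30631017684936523, -0.2922932505607605), (0.04844760149717331, 0.09800772368907928), 9.283628463745117)
flap_template top 0.58 305.0 195.0 ((0.494735449552536, -0.24674299359321594), (0.06238933280110359, 0.15925931930541992), 87.22859191894531)
flap_template side 0.87 273.0 151.0 ((0.49758976697921753, -0.2423328459262848), (0.07042882591485977, 0.16269317269325256), 87.62601470947266)
flap_template side 0.86 315.0 103.0 ((0.4373667538166046, -0.5162118673324585), (0.11004761606454849, 0.039163000881671906), 57.71783447265625)
flap_template side 0.61 341.0 158.0 ((0.2953558564186096, -0.28155335783958435), (0.07128748297691345, 0.14418907463550568), 8.197859764099121)
welt_template top 0.66 305.0 195.0 ((0.49451881647109985, -0.24668194353580475), (0.06235330551862717, 0.15903735160827637), 86.9823226928711)
welt_template top 0.57 342.0 207.0 ((0.45739609003067017, -0.37611719965934753), (0.04144681990146637, 0.17842358350753784), 79.89683532714844)
welt_template side 0.84 297.0 128.0 ((0.45983076095581055, -0.3716776967048645), (0.04595329239964485, 0.18276448547840118), 81.02467346191406)
```

View pics/c1.png

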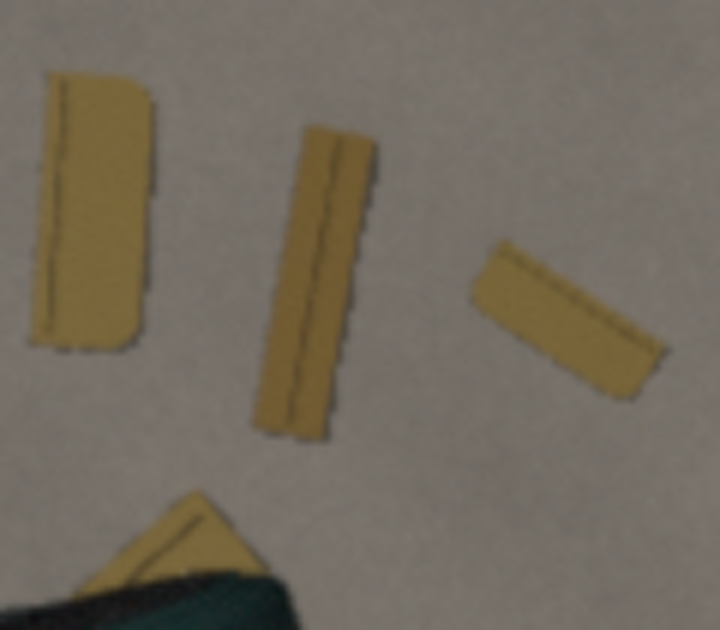

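View pics/c2.png

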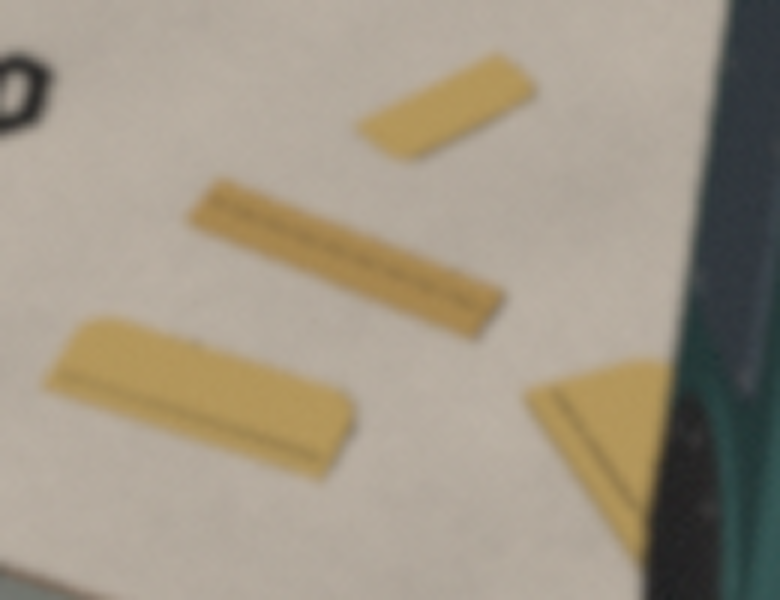

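View pics/c3.png

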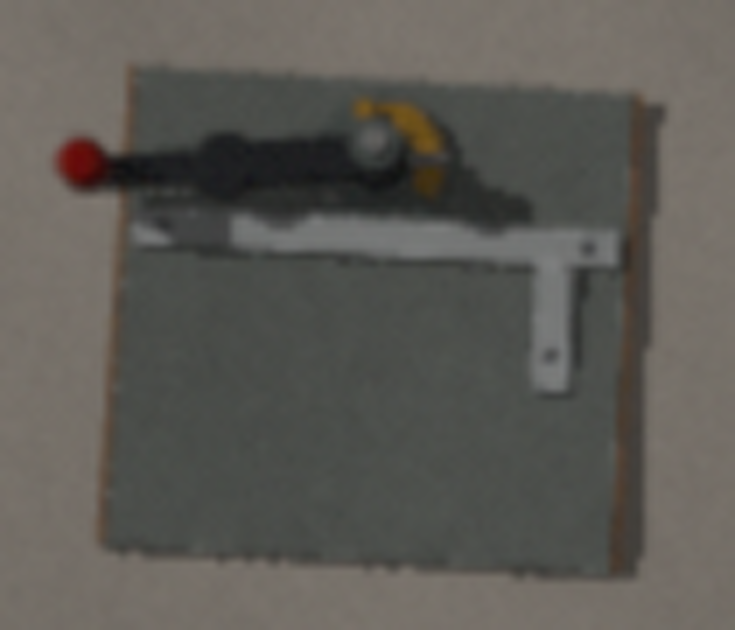

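```bash
python3 - <<'E'
from h import *
def w(n,p): 
    c=arm.camera_params(n); return c["R"].T@(np.array(p)-c["t"])
for n in ("top","side"):
  for t in ("marking_board","lay_corner","spindle","clamp_knob","clamp_foot","flap_template","flap_left","flap_right"):
    for r in arm.landmark_of(n,t)[:3]: print(n,t,round(r["p"],2),w(n,r["location"]).round(4))
  for r in arm.masks_of(n,"marking_board")[:1]:
    m=r["mask"].astype(np.uint8); cs=max(cv2.findContours(m,0,1)[0],key=len)[:,0].astype(float)
    print(n,"maskrect",cv2.minAreaRect(ray(n,cs,0.012)[:,:2].astype(np.float32)))
# upscaled crops w/ side too
crop("pics/side0.png",160,165,300,275,5,"pics/c4.png")
f=lambda x,y:[170+(x+.5)/7-.5,140+(y+.5)/7-.5]
b=[f(130,67),f(636,97),f(612,573),f(103,547)]
P=ray("top",b,.012)[:,:2]; print(P.round(4), P.mean(0))
# fence working face lower edge (z=20), stop working face
q=[f(135,245),f(530,267)]
A=ray("top",q,.02)[:,:2]; print("fence",A.round(4), np.degrees(np.arctan2(*( -(A[0]-A[1])[0],(A[0]-A[1])[1]))))
q=[f(534,267),f(529,390)]
print("stop",ray("top",q,.02)[:,:2].round(4))
E
```

```text
top marking_board 0.68 [ 0.5247  0.0407 -0.001 ]
top lay_corner 0.95 [ 0.5431 -0.0438  0.0154]
top lay_corner 0.67 [ 0.4121 -0.2135  0.0013]
top spindle 0.87 [0.5967 0.0376 0.0122]
top clamp_knob 0.76 [0.582  0.1759 0.0661]
top clamp_knob 0.22 [ 7.609e-01  3.580e-02 -6.000e-04]
top clamp_foot 0.33 [0.5947 0.038  0.016 ]
top clamp_foot 0.28 [ 0.461  -0.3761  0.0016]
top flap_template 0.7 [ 0.4943 -0.249  -0.0015]
top flap_left 0.9 [ 0.4175 -0.2123 -0.0014]
top flap_left 0.71 [ 0.4897 -0.485  -0.001 ]
top flap_right 0.7 [ 0.4258 -0.5839 -0.0033]
top flap_right 0.67 [ 0.578  -0.2198  0.0045]
top flap_right 0.58 [ 0.3388 -0.3091  0.0038]
top maskrect ((0.5185332298278809, 0.054257750511169434), (0.24383115768432617, 0.2862604260444641), 0.1502959430217743)
side lay_corner 0.6 [ 0.5505 -0.0377  0.0136]
side spindle 0.89 [0.5997 0.0437 0.0149]
side clamp_knob 0.97 [0.5809 0.1774 0.0748]
side flap_template 0.85 [ 0.4953 -0.2475 -0.0018]
side flap_template 0.69 [ 0.2305 -0.2533  0.0022]
side flap_template 0.55 [ 0.4391 -0.5224  0.0026]
side flap_left 0.69 [ 0.4195 -0.2165 -0.0022]
side flap_left 0.62 [ 0.4895 -0.4866  0.0032]
side flap_right 0.77 [ 0.5784 -0.2164 -0.0009]
side flap_right 0.77 [ 0.3347 -0.304   0.0022]
side flap_right 0.73 [ 0.4274 -0.58    0.001 ]
side maskrect ((0.5213560461997986, 0.045987583696842194), (0.2635718882083893, 0.2430848330259323), 88.22025299072266)
[[ 0.6414  0.1642]
 [ 0.6344 -0.0883]
 [ 0.3968 -0.0828]
 [ 0.4021  0.167 ]] [0.51869435 0.04003028]
fence [[ 0.5508  0.1569]
 [ 0.546  -0.038 ]] -1.4118457057986447
stop [[ 0.5461 -0.04  ]
 [ 0.485  -0.0393]]
```

View pics/c4.png

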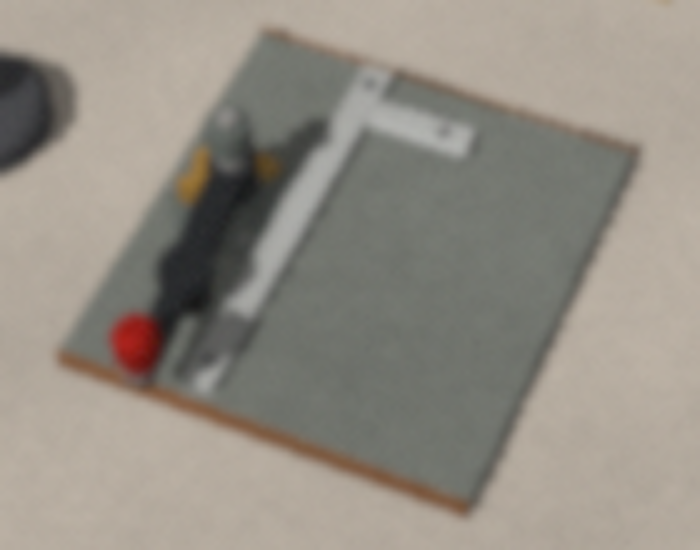

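```bash
cat >> h.py <<'E'
BY=-1.3; BC=np.array([.5187,.0400])
def b2w(x,y,z=0):  # board frame mm -> world m (z mm above board top)
    a=np.radians(BY); c,s=np.cos(a),np.sin(a)
    return np.array([BC[0]+(c*x-s*y)/1e3,BC[1]+(s*x+c*y)/1e3,.012+z/1e3])
def w2b(p):
    a=np.radians(BY); c,s=np.cos(a),np.sin(a); d=(np.array(p[:2])-BC)*1e3
    return np.array([c*d[0]+s*d[1],-s*d[0]+c*d[1],(p[2]-.012)*1e3])
def go(P,yaw):
    s=arm.read_state(); y0=s["eef_rot"][2]; a=np.radians(y0)
    d=np.array(P)-s["ee_pos"]
    tx=np.array([np.cos(a),np.sin(a)]); ty=np.array([np.sin(a),-np.cos(a)])
    t=-((yaw-y0+180)%360-180)/180
    print("row",np.round([d[:2]@tx/.4,d[:2]@ty/.4,-d[2]/.4,t],4),"t",s["time_s"],"q",np.round(s["q"],1),"F",np.round(s["wrist_force"],1),"board",w2b(s["ee_pos"]).round(1),"yaw",round(y0,2),"grip",round(s["grip_width"],4))
E
python3 - <<'E'
from h import *
f=lambda x,y:[160+(x+.5)/5-.5,165+(y+.5)/5-.5]
P=ray("side",[f(268,32),f(635,152),f(468,505),f(62,352)],.012)[:,:2]; print(P.round(4),P.mean(0))
go([.495,-.2465,.11],177.3)
E
```

```text
[[ 0.6347 -0.0872]
 [ 0.3988 -0.0816]
 [ 0.4051  0.1702]
 [ 0.6417  0.164 ]] [0.52007961 0.04134708]
row [ 0.9433 -0.7394  0.2799 -0.8711] t 1.2 q [-71.4  21.7  99.4   0.   58.9  -1.9] F [ 1.  -1.   0.2] board [-257.7 -701.7  210. ] yaw 20.5 grip 0.0911
```

Request:
step_arm([
  [0.943, -0.739, 0.28, -0.871],
  [0.943, -0.739, 0.28, -0.871],
  [0.943, -0.739, 0.28, -0.871],
  [0.943, -0.739, 0.28, -0.871],
  [0.943, -0.739, 0.28, -0.871],
  [0.943, -0.739, 0.28, -0.871],
  [0.943, -0.739, 0.28, -0.871],
  [0.943, -0.739, 0.28, -0.871],
  [0.943, -0.739, 0.28, -0.871],
  [0.943, -0.739, 0.28, -0.871],
  [0.943, -0.739, 0.28, -0.871],
  [0.943, -0.739, 0.28, -0.871],
  [0.943, -0.739, 0.28, -0.871],
  [0.943, -0.739, 0.28, -0.871],
  [0.943, -0.739, 0.28, -0.871],
  [0.943, -0.739, 0.28, -0.871],
  [0.943, -0.739, 0.28, -0.871],
  [0.943, -0.739, 0.28, -0.871],
  [0.943, -0.739, 0.28, -0.871],
  [0.943, -0.739, 0.28, -0.871],
], jaw=1)

```text
time_s: 2.87
ee_pos: [0.495, -0.2468, 0.1101]
eef_rot: [-180.0, 0.0, 164.1]
wrist_force: [0.0, 0.9, 0.4]
grip_width: 0.0908
```

```bash
sed -i 's/BC=np.array.*/BC=np.array([.5192,.0406])/' h.py; python3 - <<'E'
from h import *
go([.495,-.2465,.06],177.3)
p,_=arm.capture("side"); cv2.imwrite("pics/s1.png",p); crop("pics/s1.png",180,50,380,200,4,"pics/s1c.png")
E
```

```text
row [ 0.0003  0.0006  0.1251 -0.0734] t 2.8667 q [ -28.9   18.2  118.9   -0.    42.9 -103. ] F [0.  0.9 0.4] board [ -17.6 -287.8   98.1] yaw 164.1 grip 0.0908
```

View pics/s1c.png

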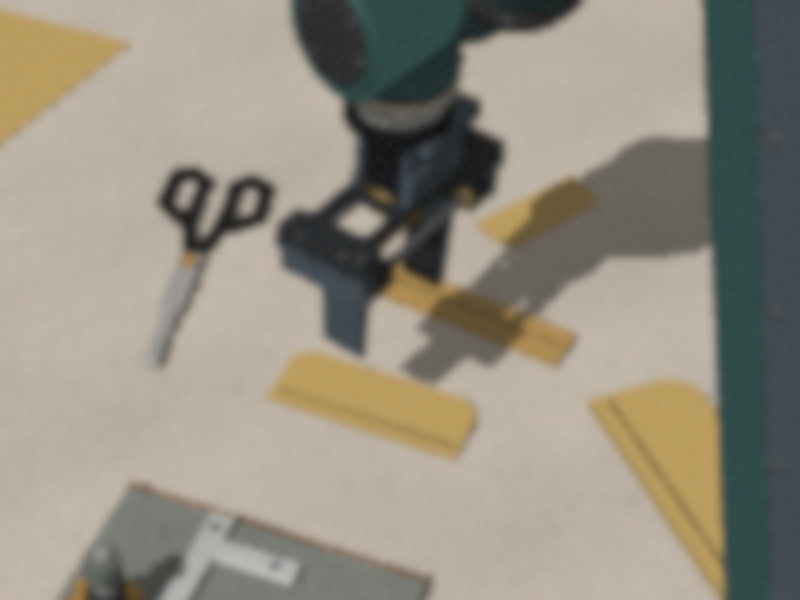

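The gripper hangs squarely above the 62x160 template, which is at about (375,405) in this crop. Its welt neighbour sits at about (480,310), clear of the fingers. I'll go down and grip.

Request:
step_arm([
  [0, 0, 0.05, -0.0734],
  [0, 0, 0.1, -0.0734],
  [0, 0, 0.15, -0.0734],
  [0, 0, 0.2, -0.0734],
  [0, 0, 0.23, -0.0734],
  [0, 0, 0.245, -0.0734],
  [0, 0, 0.25, -0.0734],
  [0, 0, 0.25, -0.0734],
  [0, 0, 0.25, -0.0734],
])

```text
time_s: 3.67
ee_pos: [0.4955, -0.247, 0.0107]
eef_rot: [-180.0, 0.1, 176.9]
wrist_force: [0.1, -0.5, -0.4]
grip_width: 0.0911
```

Request:
step_arm([
  [0, 0, 0, 0],
  [0, 0, 0, 0],
  [0, 0, 0, 0],
  [0, 0, 0, 0],
  [0, 0, 0, 0],
  [0, 0, 0, 0],
  [0, 0, 0, 0],
  [0, 0, 0, 0],
], jaw=-1, grip_force=15)

```text
time_s: 4.33
ee_pos: [0.4951, -0.2467, 0.0102]
eef_rot: [-180.0, 0.0, 177.0]
wrist_force: [-1.1, 0.5, 6.2]
grip_width: 0.0617
```

Request:
step_arm([
  [0, 0, -0.05, 0],
  [0, 0, -0.1, 0],
  [0, 0, -0.2, 0],
  [0, 0, -0.25, 0],
  [0, 0, -0.25, 0],
])

```text
time_s: 4.75
ee_pos: [0.497, -0.2478, 0.1141]
eef_rot: [-179.9, 0.3, 177.0]
wrist_force: [1.6, -1.1, -0.6]
grip_width: 0.0617
```

```bash
python3 - <<'E'
from h import *
p,_=arm.capture("side"); cv2.imwrite("pics/s2.png",p); crop("pics/s2.png",180,50,380,200,4,"pics/s2c.png")
q=b2w(-38,15,60); print(q); go(q,BY+90)
E
```

```text
[0.48155009 0.05645826 0.072     ]
row [0.0766 0.7564 0.0998 0.4903] t 4.8 q [ -28.9   18.   118.9    0.    42.9 -115.9] F [-0.1  0.8 -0.9] board [ -16.6 -288.4   99.9] yaw 176.95 grip 0.0615
```

View pics/s2c.png

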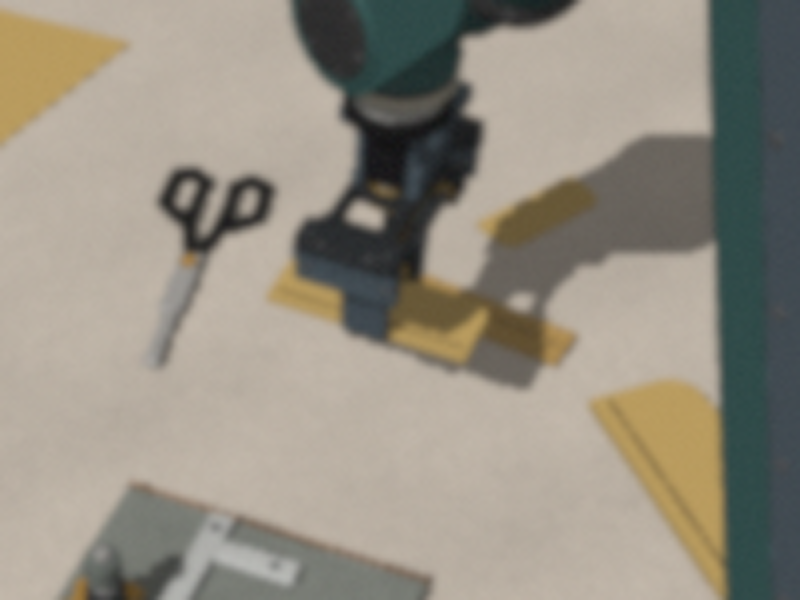

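Request:
step_arm([
  [0.005, 0.06, 0, 0.04],
  [0.01, 0.12, 0, 0.08],
  [0.016, 0.18, 0, 0.12],
  [0.02, 0.24, 0, 0.16],
  [0.026, 0.3, 0, 0.2],
  [0.03, 0.36, 0, 0.24],
  [0.036, 0.42, 0, 0.28],
  [0.042, 0.48, 0, 0.32],
  [0.05, 0.54, 0, 0.36],
  [0.056, 0.6, 0, 0.4],
  [0.064, 0.66, 0, 0.44],
  [0.07, 0.72, 0, 0.48],
  [0.0766, 0.7564, 0, 0.4903],
  [0.0766, 0.7564, 0, 0.4903],
  [0.0766, 0.7564, 0, 0.4903],
  [0.0766, 0.7564, 0.05, 0.4903],
  [0.0766, 0.7564, 0.05, 0.4903],
])

```text
time_s: 6.22
ee_pos: [0.4789, 0.0562, 0.0875]
eef_rot: [-179.8, 0.0, 88.8]
wrist_force: [-1.5, -0.5, -1.8]
grip_width: 0.0619
```

```bash
python3 - <<'E'
from h import *
for n in("side","top"):
  p,_=arm.capture(n); cv2.imwrite(f"pics/{n}3.png",p)
crop("pics/side3.png",140,130,340,280,4,"pics/s3c.png")
q=b2w(-38,15,12); print(q); go(q,BY+90)
E
```

```text
[0.48155009 0.05645826 0.024     ]
row [0.0006 0.0046 0.1632 0.    ] t 6.3167 q [  3.9  15.  126.8  -0.   38.3   5.2] F [-0.3 -0.7  0. ] board [-39.8  14.8  77.3] yaw 88.7 grip 0.0616
```

View pics/s3c.png

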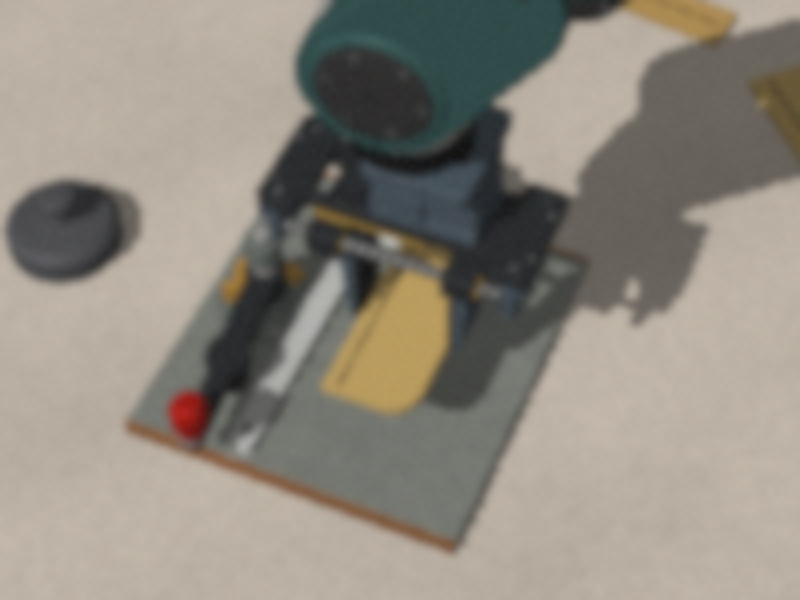

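View pics/top3.png

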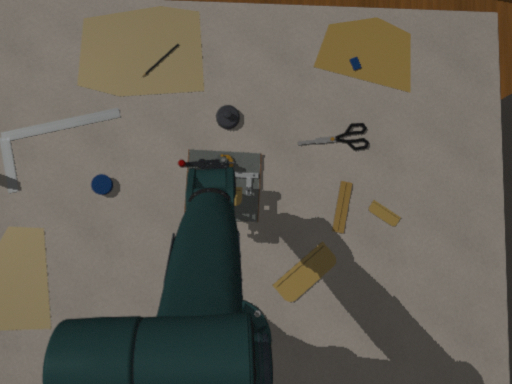

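Request:
step_arm([
  [0, 0, 0.04, 0],
  [0, 0, 0.08, 0],
  [0, 0, 0.12, 0],
  [0, 0, 0.145, 0],
  [0, 0, 0.155, 0],
  [0, 0, 0.164, 0],
  [0, 0, 0.164, 0],
  [0, 0, 0.164, 0],
])

```text
time_s: 6.98
ee_pos: [0.4808, 0.057, 0.0248]
eef_rot: [180.0, -0.0, 88.7]
wrist_force: [-0.2, 0.7, -1.0]
grip_width: 0.0617
```

Request:
step_arm([
  [0, 0, 0, 0],
  [0, 0, 0, 0],
  [0, 0, 0, 0],
  [0, 0, 0, 0],
], jaw=0.7)

```text
time_s: 7.32
ee_pos: [0.4806, 0.0571, 0.0246]
eef_rot: [180.0, -0.0, 88.7]
wrist_force: [-0.2, -0.2, 0.2]
grip_width: 0.0777
```

Request:
step_arm([
  [0, 0, -0.03, 0],
  [0, 0, -0.1, 0],
  [0, -0.06, -0.12, 0],
  [0, -0.12, -0.12, 0],
  [0, -0.12, -0.12, 0],
  [0, -0.12, -0.12, 0],
], jaw=-1)

```text
time_s: 7.82
ee_pos: [0.4318, 0.0582, 0.0726]
eef_rot: [180.0, -0.0, 88.7]
wrist_force: [0.3, -0.2, 0.5]
grip_width: 0.0405
```

```bash
python3 - <<'E'
from h import *
p,_=arm.capture("side"); cv2.imwrite(f"pics/side4.png",p)
crop("pics/side4.png",140,130,340,280,4,"pics/s4c.png")
go(b2w(-40,15,12),BY+90)
E
```

```text
row [-0.0016  0.1169  0.1215  0.    ] t 7.8667 q [  4.6  13.3 132.1   0.   34.5   5.9] F [-0.8  0.5 -0.5] board [-86.7  15.6  60.6] yaw 88.71 grip 0.0363
```

View pics/s4c.png

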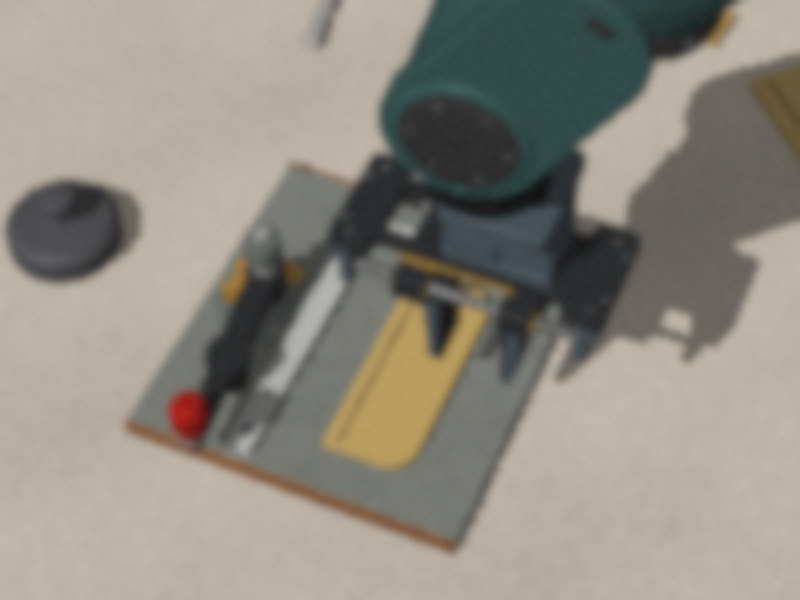

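Request:
step_arm([
  [0, -0.006, 0, 0],
  [0, -0.006, 0, 0],
  [0, -0.006, 0.02, 0],
  [0, -0.006, 0.06, 0],
  [0, -0.006, 0.1, 0],
  [0, -0.006, 0.12, 0],
  [0, -0.006, 0.126, 0],
  [0, -0.006, 0.126, 0],
  [0, -0.006, 0.126, 0],
])

```text
time_s: 8.62
ee_pos: [0.4303, 0.0582, 0.0221]
eef_rot: [-180.0, -0.0, 88.7]
wrist_force: [0.1, -0.0, 0.2]
grip_width: 0.0004
```

```bash
python3 - <<'E'
from h import *
go(b2w(-45,15,10),BY+90)
p,_=arm.capture("side"); cv2.imwrite(f"pics/side5.png",p)
crop("pics/side5.png",140,130,340,280,4,"pics/s5c.png")
E
```

```text
row [-0.0015  0.1108  0.0002 -0.    ] t 8.6167 q [  4.6  19.9 132.2   0.   27.9   5.9] F [ 0.1 -0.   0.2] board [-89.3  15.6  10.1] yaw 88.7 grip 0.0004
```

View pics/s5c.png

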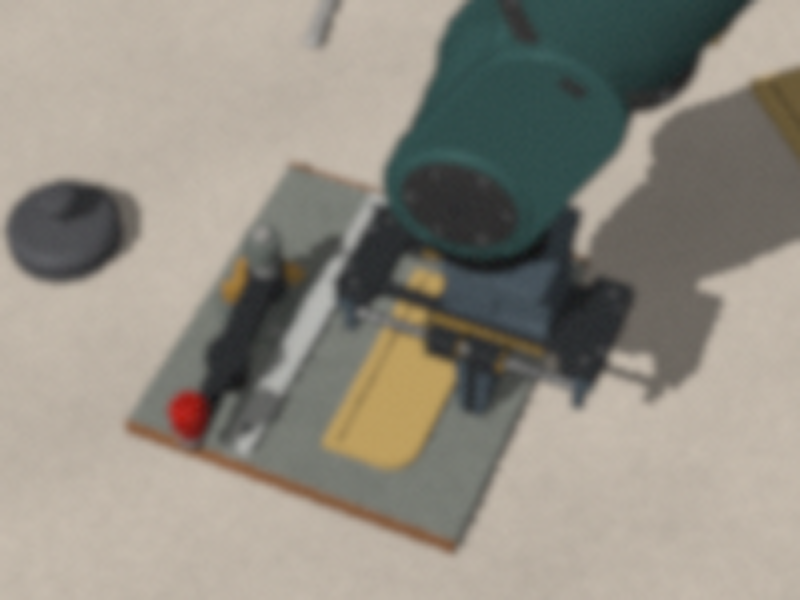

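Request:
step_arm([
  [0, 0.01, 0, 0],
  [0, 0.02, 0, 0],
  [0, 0.03, 0, 0],
  [0, 0.04, 0, 0],
  [0, 0.05, 0, 0],
  [0, 0.06, 0, 0],
  [0, 0.07, 0, 0],
  [0, 0.08, 0, 0],
  [0, 0.09, 0, 0],
  [0, 0.095, 0, 0],
  [0, 0.095, 0, 0],
  [0, 0.095, 0, 0],
])

```text
time_s: 9.67
ee_pos: [0.4684, 0.0573, 0.0221]
eef_rot: [-180.0, -0.0, 88.7]
wrist_force: [-1.6, -0.5, 4.3]
grip_width: 0.0003
```

```bash
python3 - <<'E'
from h import *
go(b2w(-45,15,10),BY+90)
p,_=arm.capture("side"); cv2.imwrite(f"pics/side6.png",p)
crop("pics/side6.png",150,160,290,265,5,"pics/s6c.png")
E
```

```text
row [-0.0014  0.0155  0.0002 -0.    ] t 9.6667 q [  4.1  22.2 128.1   0.   29.7   5.5] F [-1.6 -0.5  4.3] board [-51.2  15.6  10.1] yaw 88.69 grip 0.0003
```

View pics/s6c.png

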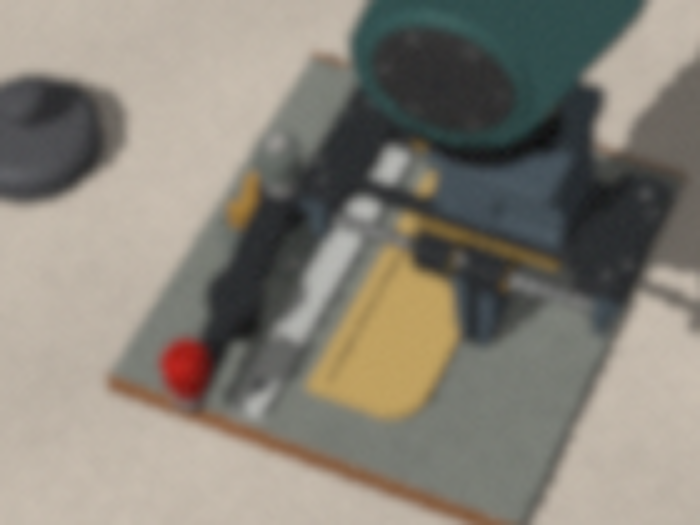

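Request:
step_arm([
  [0, 0.004, 0, 0],
  [0, 0.008, 0, 0],
  [0, 0.012, 0, 0],
  [0, 0.014, 0, 0],
  [0, 0.014, 0, 0],
])

```text
time_s: 10.13
ee_pos: [0.4738, 0.0572, 0.022]
eef_rot: [-180.0, -0.0, 88.7]
wrist_force: [-2.0, -0.2, 4.5]
grip_width: -0.0
```

Request:
step_arm([
  [0, 0.002, 0, 0],
  [0, 0.004, 0, 0],
  [0, 0.004, 0, 0],
])

```text
time_s: 10.38
ee_pos: [0.4753, 0.0572, 0.022]
eef_rot: [-180.0, 0.0, 88.7]
wrist_force: [-3.7, -0.5, 5.1]
grip_width: 0.0004
```

```bash
python3 - <<'E'
from h import *
go(b2w(-45,15,10),BY+90)
p,_=arm.capture("side"); cv2.imwrite(f"pics/side7.png",p)
crop("pics/side7.png",150,160,290,265,5,"pics/s7c.png")
E
```

```text
row [-0.0014 -0.0018 -0.     -0.    ] t 10.3833 q [  4.1  22.7 127.3   0.   30.    5.4] F [-3.7 -0.5  5.1] board [-44.3  15.6  10. ] yaw 88.7 grip 0.0004
```

View pics/s7c.png

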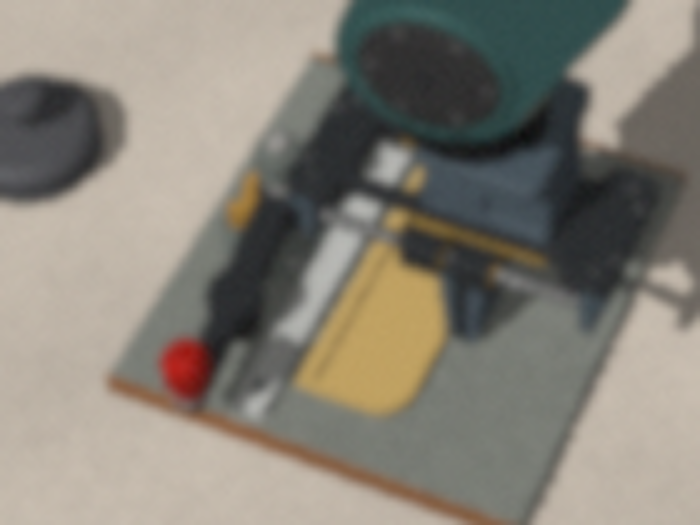

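Request:
step_arm([
  [0, 0.003, 0, 0],
  [0, 0.005, 0, 0],
  [0, 0.005, 0, 0],
])

```text
time_s: 10.68
ee_pos: [0.4774, 0.0571, 0.022]
eef_rot: [-180.0, 0.0, 88.7]
wrist_force: [-2.8, -0.0, 5.5]
grip_width: 0.0008
```

Request:
step_arm([
  [0, 0.003, 0, 0],
  [0, 0.005, 0, 0],
  [0, 0.005, 0, 0],
])

```text
time_s: 10.93
ee_pos: [0.4793, 0.0571, 0.022]
eef_rot: [-180.0, 0.0, 88.7]
wrist_force: [-3.0, 0.3, 5.4]
grip_width: 0.0006
```

```bash
python3 - <<'E'
from h import *
go(b2w(-45,15,10),BY+90)
p,_=arm.capture("side"); cv2.imwrite(f"pics/side8.png",p)
crop("pics/side8.png",150,160,290,265,5,"pics/s8c.png")
E
```

```text
row [-0.0014 -0.0119 -0.     -0.    ] t 10.9333 q [  4.   22.9 126.9   0.   30.2   5.3] F [-3.   0.3  5.4] board [-40.3  15.6  10. ] yaw 88.7 grip 0.0006
```

View pics/s8c.png

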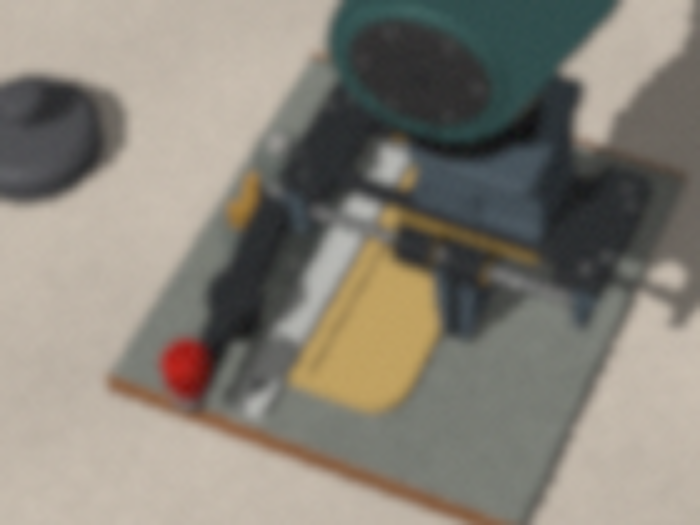

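Request:
step_arm([
  [0, 0.003, 0, 0],
  [0, 0.005, 0, 0],
  [0, 0.005, 0, 0],
])

```text
time_s: 11.23
ee_pos: [0.4813, 0.057, 0.022]
eef_rot: [-180.0, 0.0, 88.7]
wrist_force: [-3.5, -0.7, 6.0]
grip_width: -0.0001
```

```bash
python3 - <<'E'
from h import *
go(b2w(-45,15,10),BY+90)
p,_=arm.capture("side"); cv2.imwrite(f"pics/side9.png",p)
crop("pics/side9.png",190,185,270,245,10,"pics/s9c.png")
# predicted pixels of target template straight edge ends & fence foot
for X in ((30,80,6),(30,-80,6),(30,80,8),(30,80,0),(-31,60,6)): print(X,(proj("side",b2w(*X))-[190,185])*10)
E
```

```text
row [-0.0014 -0.0169 -0.     -0.    ] t 11.2333 q [  4.   23.  126.7   0.   30.3   5.3] F [-3.5 -0.7  6. ] board [-38.2  15.6  10. ] yaw 88.69 grip -0.0001
(30, 80, 6) [[194.75322359 464.45113854]]
(30, -80, 6) [[437.38083699  42.15789903]]
(30, 80, 8) [[194.30559332 460.26947976]]
(30, 80, 0) [[196.08927311 476.93302931]]
(-31, 60, 6) [[431.92526956 481.45332495]]
```

View pics/s9c.png

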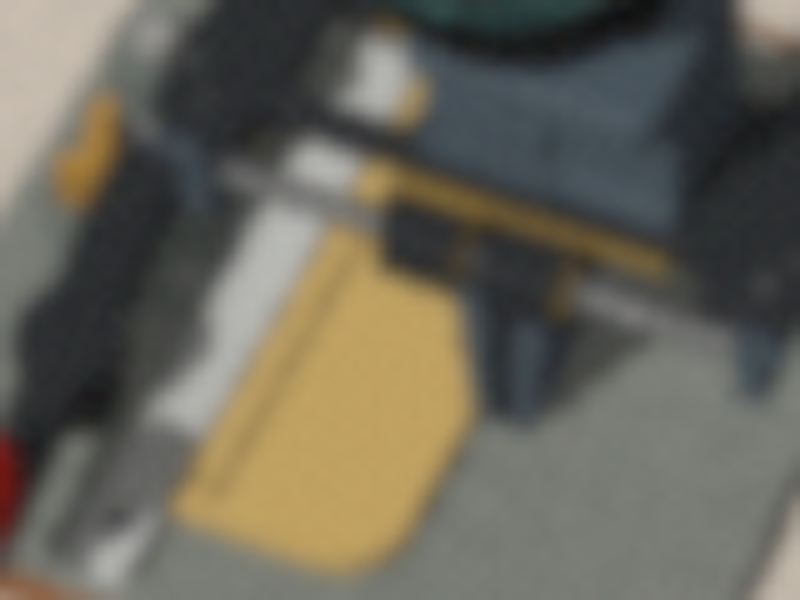

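Request:
step_arm([
  [0, 0.002, 0, 0],
  [0, 0.004, 0, 0],
  [0, 0.004, 0, 0],
])

```text
time_s: 11.53
ee_pos: [0.4821, 0.0569, 0.0219]
eef_rot: [-179.9, 0.0, 88.7]
wrist_force: [-8.2, 0.2, 10.5]
grip_width: 0.0005
```

Request:
step_arm([
  [0, 0.002, 0, 0],
  [0, 0.004, 0, 0],
  [0, 0.004, 0, 0],
])

```text
time_s: 11.78
ee_pos: [0.4823, 0.0569, 0.0218]
eef_rot: [-179.7, 0.0, 88.7]
wrist_force: [-15.0, 1.9, 19.5]
grip_width: 0.0006
```

Request:
step_arm([
  [0, -0.01, 0, 0],
  [0, -0.04, 0, 0],
  [0, -0.04, -0.1, 0],
  [0, -0.04, -0.15, 0],
  [0, -0.04, -0.15, 0],
])

```text
time_s: 12.2
ee_pos: [0.4699, 0.0575, 0.0851]
eef_rot: [179.7, -0.0, 88.7]
wrist_force: [1.0, -0.7, 0.9]
grip_width: 0.0007
```

```bash
python3 - <<'E'
from h import *
go(b2w(-6,118,60),BY)
E
```

```text
row [0.2555 0.1091 0.0328 0.5   ] t 12.2 q [  4.2  14.6 128.1   0.   37.    5.5] F [ 1.  -0.7  0.9] board [-49.7  15.8  73.1] yaw 88.7 grip 0.0007
```

Request:
step_arm([
  [0.07, 0.03, 0, 0.04],
  [0.14, 0.06, 0, 0.08],
  [0.2, 0.09, 0, 0.12],
  [0.2555, 0.109, 0, 0.16],
  [0.2555, 0.109, 0, 0.2],
  [0.2555, 0.109, 0, 0.24],
  [0.2555, 0.109, 0, 0.28],
  [0.2555, 0.109, 0, 0.32],
  [0.2555, 0.109, 0, 0.36],
  [0.2555, 0.109, 0, 0.4],
  [0.2555, 0.109, 0, 0.44],
  [0.2555, 0.109, 0, 0.48],
  [0.2555, 0.109, 0, 0.5],
  [0.2555, 0.109, 0, 0.5],
  [0.2555, 0.109, 0, 0.5],
])

```text
time_s: 13.45
ee_pos: [0.5139, 0.1584, 0.0815]
eef_rot: [180.0, 0.0, -1.2]
wrist_force: [-0.5, -1.0, -0.5]
grip_width: 0.0006
```

```bash
python3 - <<'E'
from h import *
go(b2w(-6,118,9),BY)
p,_=arm.capture("side"); cv2.imwrite(f"pics/side10.png",p)
crop("pics/side10.png",150,150,290,270,5,"pics/s10c.png")
E
```

```text
row [ 0.005  -0.0008  0.1513  0.0008] t 13.45 q [ 14.6  19.9 120.9   0.   39.3 105.8] F [-0.5 -1.  -0.5] board [ -8.  117.7  69.5] yaw -1.15 grip 0.0006
```

View pics/s10c.png

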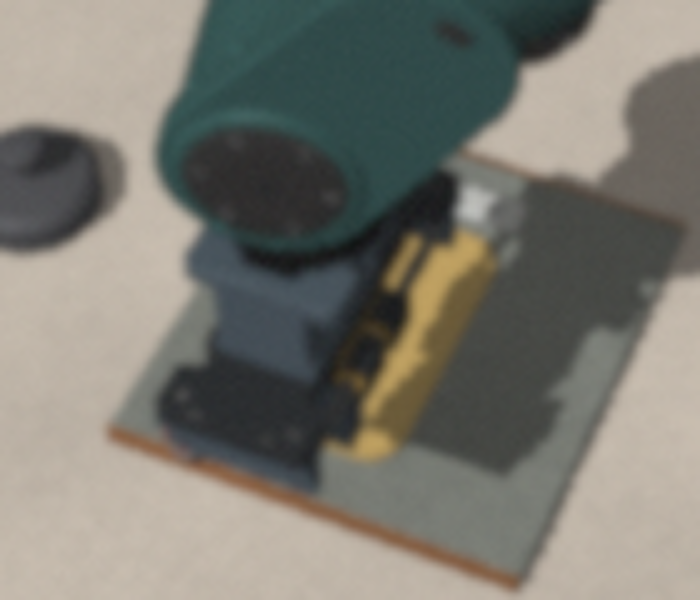

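Request:
step_arm([
  [0, 0, 0.04, 0],
  [0, 0, 0.08, 0],
  [0, 0, 0.12, 0],
  [0, 0, 0.14, 0],
  [0, 0, 0.15, 0],
  [0, 0, 0.15, 0],
])

```text
time_s: 14.0
ee_pos: [0.5139, 0.1584, 0.0213]
eef_rot: [180.0, 0.1, -1.2]
wrist_force: [-1.0, 0.1, 0.6]
grip_width: 0.0006
```

Request:
step_arm([
  [0, 0.005, 0, 0],
  [0, 0.01, 0, 0],
  [0, 0.015, 0, 0],
  [0, 0.02, 0, 0],
  [0, 0.025, 0, 0],
  [0, 0.03, 0, 0],
  [0, 0.035, 0, 0],
  [0, 0.04, 0, 0],
  [0, 0.04, 0, 0],
])

```text
time_s: 14.75
ee_pos: [0.5139, 0.1422, 0.0219]
eef_rot: [180.0, 0.0, -1.3]
wrist_force: [0.7, 0.1, 0.5]
grip_width: 0.0006
```

```bash
python3 - <<'E'
from h import *
go(b2w(-8,86,9),BY)
E
```

```text
row [-0.0011  0.0386  0.0023 -0.0001] t 14.75 q [ 13.   26.  121.3  -0.   32.7 104.3] F [0.7 0.1 0.5] board [ -7.6 101.5   9.9] yaw -1.32 grip 0.0006
```

Request:
step_arm([
  [0, 0.004, 0.002, 0],
  [0, 0.008, 0.002, 0],
  [0, 0.012, 0.002, 0],
  [0, 0.016, 0.002, 0],
  [0, 0.02, 0.002, 0],
  [0, 0.024, 0.002, 0],
  [0, 0.028, 0.002, 0],
  [0, 0.028, 0.002, 0],
])

```text
time_s: 15.42
ee_pos: [0.5139, 0.1316, 0.0215]
eef_rot: [-180.0, -0.0, -1.3]
wrist_force: [-2.6, 4.9, 7.3]
grip_width: 0.0005
```

Request:
step_arm([
  [0, 0.003, 0, 0],
  [0, 0.005, 0, 0],
  [0, 0.005, 0, 0],
])

```text
time_s: 15.67
ee_pos: [0.5139, 0.1297, 0.0215]
eef_rot: [-180.0, -0.0, -1.3]
wrist_force: [-3.6, 5.7, 7.5]
grip_width: 0.0003
```

```bash
python3 - <<'E'
from h import *
go(b2w(-8,86,9),BY)
p,_=arm.capture("side"); cv2.imwrite(f"pics/side11.png",p)
crop("pics/side11.png",150,150,290,270,5,"pics/s11c.png")
E
```

```text
row [-0.0016  0.0074  0.0012 -0.0001] t 15.6667 q [1.160e+01 2.580e+01 1.217e+02 1.000e-01 3.250e+01 1.029e+02] F [-3.6  5.7  7.5] board [-7.4 89.   9.5] yaw -1.31 grip 0.0003
```

View pics/s11c.png

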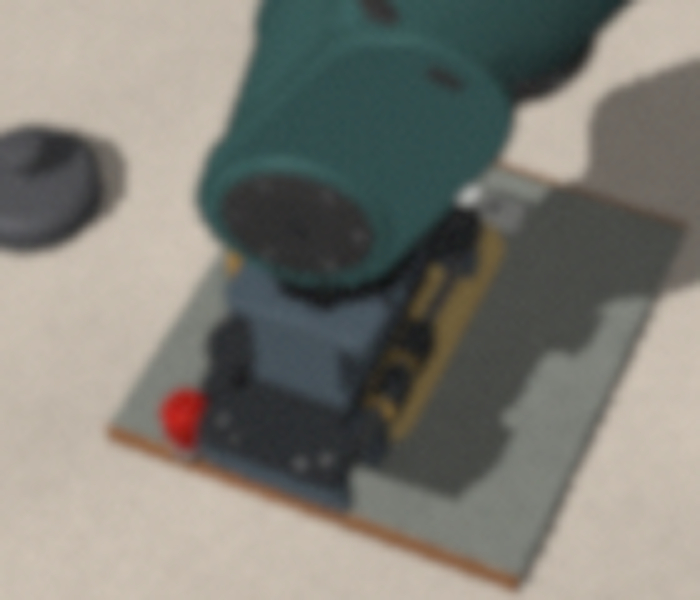

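Request:
step_arm([
  [0, 0.003, 0, 0],
  [0, 0.005, 0, 0],
  [0, 0.005, 0, 0],
])

```text
time_s: 15.97
ee_pos: [0.5139, 0.1286, 0.0216]
eef_rot: [-179.9, -0.0, -1.4]
wrist_force: [-3.9, 18.3, 7.3]
grip_width: 0.0004
```

Request:
step_arm([
  [0, 0.002, 0, 0],
  [0, 0.004, 0, 0],
  [0, 0.004, 0, 0],
])

```text
time_s: 16.22
ee_pos: [0.5139, 0.1281, 0.0216]
eef_rot: [-179.8, -0.0, -1.4]
wrist_force: [-6.6, 36.2, 5.1]
grip_width: 0.0005
```

Request:
step_arm([
  [0, -0.01, 0, 0],
  [0, -0.04, 0, 0],
  [0, -0.06, -0.05, 0],
  [0, -0.06, -0.15, 0],
  [0, -0.06, -0.22, 0],
  [-0.08, -0.06, -0.26, 0],
  [-0.15, -0.14, -0.26, 0],
  [-0.15, -0.22, -0.26, 0],
  [-0.15, -0.28, -0.26, 0],
  [-0.15, -0.28, -0.26, 0],
  [-0.15, -0.28, -0.26, 0],
])

```text
time_s: 17.13
ee_pos: [0.4559, 0.2402, 0.1251]
eef_rot: [180.0, -0.0, -1.2]
wrist_force: [0.2, -0.9, -0.4]
grip_width: 0.0002
```

```bash
python3 - <<'E'
from h import *
go(b2w(0,200,60),BY)
for n in("side","top"):
  p,_=arm.capture(n); cv2.imwrite(f"pics/{n}12.png",p)
crop("pics/side12.png",170,155,270,245,8,"pics/s12c.png")
crop("pics/top12.png",170,140,275,230,7,"pics/t12c.png")
E
```

```text
row [ 0.1694 -0.0043  0.1328  0.0007] t 17.1333 q [ 25.2  13.7 123.   -0.   43.4 116.4] F [ 0.2 -0.9 -0.4] board [-67.8 198.1 113.1] yaw -1.18 grip 0.0002
```

View pics/s12c.png

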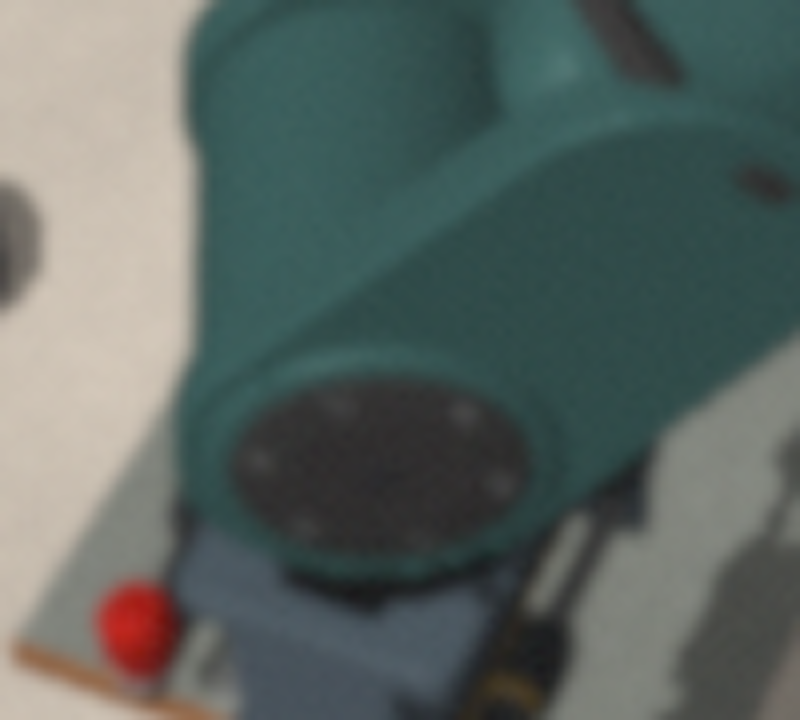

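View pics/t12c.png

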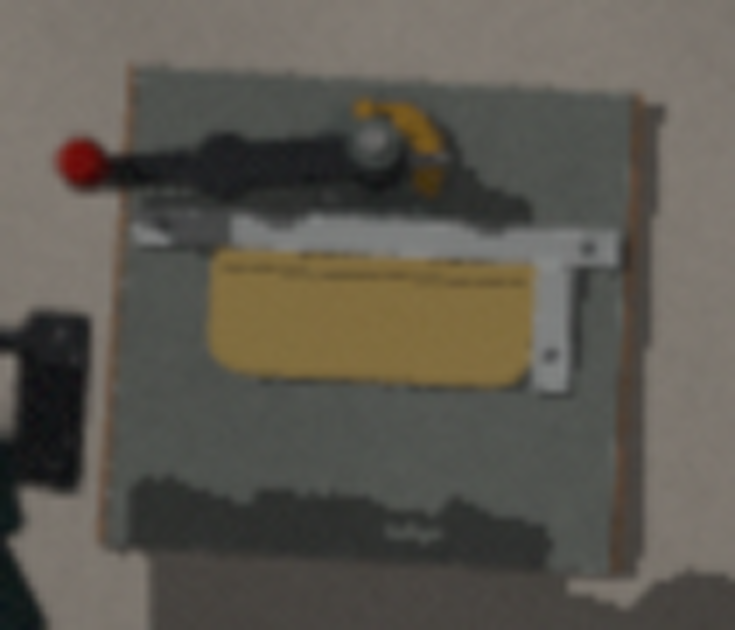

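```bash
python3 - <<'E'
from h import *
k=ray("top",[[170+82.5/7-.5,140+162.5/7-.5]],.085)[0]; print("knob board",w2b(k))
go(b2w(95,175,70),BY+96)
E
```

```text
knob board [ 57.96866884 136.65226579  73.        ]
row [ 0.407   0.0543  0.1072 -0.5333] t 17.2333 q [ 25.1  13.7 123.   -0.   43.4 116.3] F [ 0.2 -0.4 -0.3] board [-67.8 196.7 112.9] yaw -1.29 grip 0.0004
```

Request:
step_arm([
  [0.08, 0, 0, -0.04],
  [0.16, 0, 0, -0.08],
  [0.24, 0, 0, -0.12],
  [0.32, 0.02, 0, -0.16],
  [0.407, 0.04, 0, -0.2],
  [0.407, 0.054, 0, -0.24],
  [0.407, 0.054, 0, -0.28],
  [0.407, 0.054, 0, -0.32],
  [0.407, 0.054, 0, -0.36],
  [0.407, 0.054, 0, -0.4],
  [0.407, 0.054, 0, -0.44],
  [0.407, 0.054, 0.03, -0.48],
  [0.407, 0.054, 0.07, -0.52],
  [0.407, 0.054, 0.107, -0.533],
  [0.407, 0.054, 0.107, -0.533],
  [0.407, 0.054, 0.107, -0.533],
])

```text
time_s: 18.57
ee_pos: [0.618, 0.2127, 0.0817]
eef_rot: [-179.9, 0.0, 94.5]
wrist_force: [0.6, -0.4, 0.5]
grip_width: 0.0003
```

```bash
python3 - <<'E'
from h import *
def pt(phi,back,r=140):
    a=np.radians(phi); return b2w(75+r*np.cos(a)+back*np.sin(a), r*np.sin(a)-back*np.cos(a),70)
go(pt(97,30),BY+97)
p,_=arm.capture("side"); cv2.imwrite(f"pics/side13.png",p)
crop("pics/side13.png",140,140,280,260,5,"pics/s13c.png")
E
```

```text
row [-0.077  -0.0256 -0.0007 -0.0069] t 18.5667 q [ 17.   28.3 107.4  -0.   44.5  12.5] F [ 0.6 -0.4  0.5] board [ 94.8 174.3  69.7] yaw 94.45 grip 0.0003
```

View pics/s13c.png

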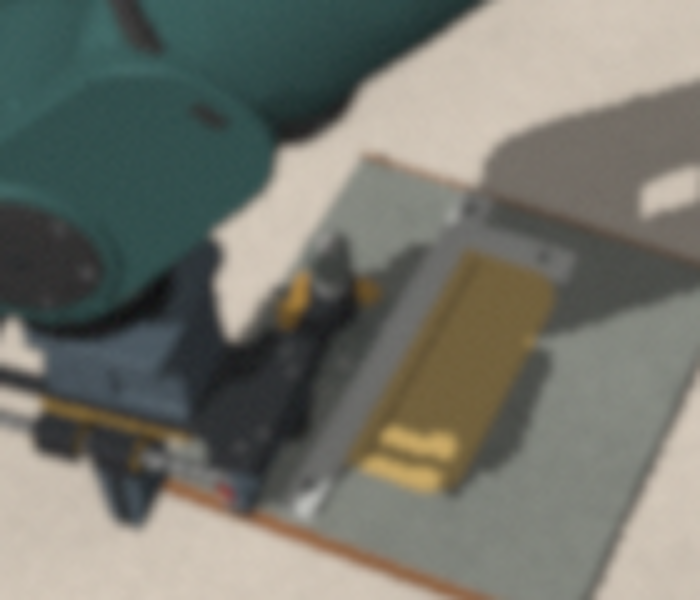

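Request:
step_arm([
  [-0.04, -0.013, 0, -0.007],
  [-0.077, -0.0256, 0, -0.007],
  [-0.077, -0.0256, 0, -0.007],
  [-0.077, -0.0256, 0, -0.007],
])

```text
time_s: 18.95
ee_pos: [0.6109, 0.1814, 0.0831]
eef_rot: [180.0, -0.0, 95.7]
wrist_force: [0.0, 0.7, 0.4]
grip_width: 0.0005
```

```bash
cat >> h.py <<'E'
def pt(phi,back,r=140,z=70):
    a=np.radians(phi); return b2w(75+r*np.cos(a)+back*np.sin(a), r*np.sin(a)-back*np.cos(a),z)
E
python3 - <<'E'
from h import *
for phi,b in ((97,25),(97,20),(97,16),(100,16),(104,16),(108,16),(112,16),(116,16),(120,16)): go(pt(phi,b),BY+phi)
E
```

```text
row [-0.0003 -0.0145  0.0027  0.0002] t 18.95 q [ 14.4  26.9 109.4   0.   43.6   8.7] F [0.  0.7 0.4] board [ 88.5 142.8  71.1] yaw 95.73 grip 0.0005
row [-0.0003 -0.027   0.0027  0.0002] t 18.95 q [ 14.4  26.9 109.4   0.   43.6   8.7] F [0.  0.7 0.4] board [ 88.5 142.8  71.1] yaw 95.73 grip 0.0005
row [-0.0003 -0.037   0.0027  0.0002] t 18.95 q [ 14.4  26.9 109.4   0.   43.6   8.7] F [0.  0.7 0.4] board [ 88.5 142.8  71.1] yaw 95.73 grip 0.0005
row [ 0.0013 -0.0554  0.0027 -0.0165] t 18.95 q [ 14.4  26.9 109.4   0.   43.6   8.7] F [0.  0.7 0.4] board [ 88.5 142.8  71.1] yaw 95.73 grip 0.0005
row [ 0.002  -0.08    0.0027 -0.0387] t 18.95 q [ 14.4  26.9 109.4   0.   43.6   8.7] F [0.  0.7 0.4] board [ 88.5 142.8  71.1] yaw 95.73 grip 0.0005
row [ 0.0009 -0.1045  0.0027 -0.0609] t 18.95 q [ 14.4  26.9 109.4   0.   43.6   8.7] F [0.  0.7 0.4] board [ 88.5 142.8  71.1] yaw 95.73 grip 0.0005
row [-0.0019 -0.129   0.0027 -0.0832] t 18.95 q [ 14.4  26.9 109.4   0.   43.6   8.7] F [0.  0.7 0.4] board [ 88.5 142.8  71.1] yaw 95.73 grip 0.0005
row [-0.0063 -0.1531  0.0027 -0.1054] t 18.95 q [ 14.4  26.9 109.4   0.   43.6   8.7] F [0.  0.7 0.4] board [ 88.5 142.8  71.1] yaw 95.73 grip 0.0005
row [-0.0124 -0.177   0.0027 -0.1276] t 18.95 q [ 14.4  26.9 109.4   0.   43.6   8.7] F [0.  0.7 0.4] board [ 88.5 142.8  71.1] yaw 95.73 grip 0.0005
```

Request:
step_arm([
  [0, -0.0145, 0.003, 0],
  [0, -0.027, 0.003, 0],
  [0, -0.037, 0.003, 0],
  [0.001, -0.046, 0.003, -0.008],
  [0.0013, -0.0554, 0.003, -0.0165],
  [0.002, -0.068, 0.003, -0.027],
  [0.002, -0.08, 0.003, -0.0387],
  [0.002, -0.08, 0.003, -0.0387],
])

```text
time_s: 19.62
ee_pos: [0.5778, 0.1799, 0.0811]
eef_rot: [-180.0, 0.0, 103.0]
wrist_force: [-0.5, 0.6, -0.8]
grip_width: 0.0006
```

```bash
python3 - <<'E'
from h import *
for n in("side","top"):
  p,_=arm.capture(n); cv2.imwrite(f"pics/{n}14.png",p)
crop("pics/side14.png",150,150,290,270,5,"pics/s14c.png")
crop("pics/top14.png",170,130,275,220,7,"pics/t14c.png")
for phi in (108,112,116,120,124,128,132,136,140,144,148,152): go(pt(phi,16),BY+phi)
E
```

```text
row [-0.0005 -0.0237 -0.0023 -0.0214] t 19.7167 q [ 15.1  24.9 113.1   0.   42.1   2.2] F [ 0.6 -0.5  0.5] board [ 56.1 140.6  69.1] yaw 102.85 grip 0.0004
row [-0.0002 -0.0483 -0.0023 -0.0436] t 19.7167 q [ 15.1  24.9 113.1   0.   42.1   2.2] F [ 0.6 -0.5  0.5] board [ 56.1 140.6  69.1] yaw 102.85 grip 0.0004
row [-0.0016 -0.0728 -0.0023 -0.0658] t 19.7167 q [ 15.1  24.9 113.1   0.   42.1   2.2] F [ 0.6 -0.5  0.5] board [ 56.1 140.6  69.1] yaw 102.85 grip 0.0004
row [-0.0048 -0.0972 -0.0023 -0.0881] t 19.7167 q [ 15.1  24.9 113.1   0.   42.1   2.2] F [ 0.6 -0.5  0.5] board [ 56.1 140.6  69.1] yaw 102.85 grip 0.0004
row [-0.0096 -0.1213 -0.0023 -0.1103] t 19.7167 q [ 15.1  24.9 113.1   0.   42.1   2.2] F [ 0.6 -0.5  0.5] board [ 56.1 140.6  69.1] yaw 102.85 grip 0.0004
row [-0.0161 -0.145  -0.0023 -0.1325] t 19.7167 q [ 15.1  24.9 113.1   0.   42.1   2.2] F [ 0.6 -0.5  0.5] board [ 56.1 140.6  69.1] yaw 102.85 grip 0.0004
row [-0.0242 -0.1683 -0.0023 -0.1547] t 19.7167 q [ 15.1  24.9 113.1   0.   42.1   2.2] F [ 0.6 -0.5  0.5] board [ 56.1 140.6  69.1] yaw 102.85 grip 0.0004
row [-0.034  -0.1908 -0.0023 -0.177 ] t 19.7167 q [ 15.1  24.9 113.1   0.   42.1   2.2] F [ 0.6 -0.5  0.5] board [ 56.1 140.6  69.1] yaw 102.85 grip 0.0004
row [-0.0453 -0.2127 -0.0023 -0.1992] t 19.7167 q [ 15.1  24.9 113.1   0.   42.1   2.2] F [ 0.6 -0.5  0.5] board [ 56.1 140.6  69.1] yaw 102.85 grip 0.0004
row [-0.0581 -0.2337 -0.0023 -0.2214] t 19.7167 q [ 15.1  24.9 113.1   0.   42.1   2.2] F [ 0.6 -0.5  0.5] board [ 56.1 140.6  69.1] yaw 102.85 grip 0.0004
row [-0.0723 -0.2537 -0.0023 -0.2436] t 19.7167 q [ 15.1  24.9 113.1   0.   42.1   2.2] F [ 0.6 -0.5  0.5] board [ 56.1 140.6  69.1] yaw 102.85 grip 0.0004
row [-0.0879 -0.2728 -0.0023 -0.2658] t 19.7167 q [ 15.1  24.9 113.1   0.   42.1   2.2] F [ 0.6 -0.5  0.5] board [ 56.1 140.6  69.1] yaw 102.85 grip 0.0004
```

View pics/s14c.png

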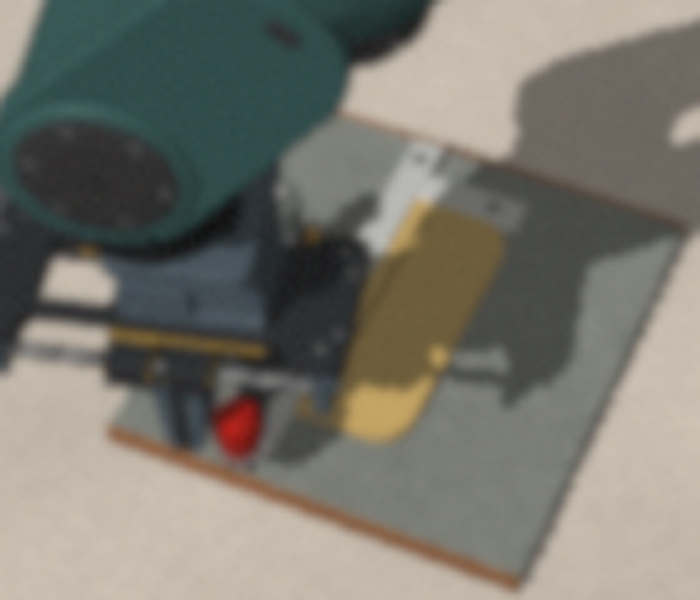

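View pics/t14c.png

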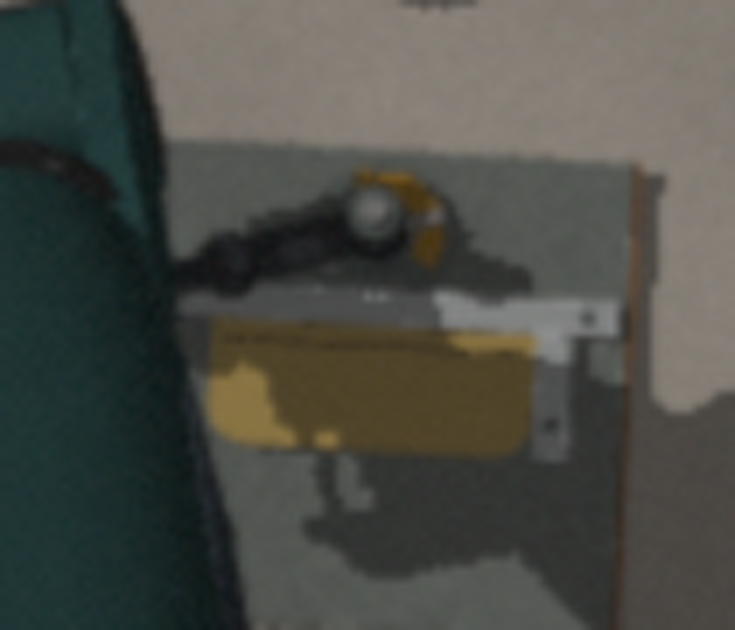

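Request:
step_arm([
  [0, -0.0237, -0.002, -0.0214],
  [0, -0.0483, -0.002, -0.0436],
  [-0.0016, -0.0728, -0.002, -0.0658],
  [-0.0048, -0.0972, -0.002, -0.0881],
  [-0.0096, -0.1213, -0.002, -0.1103],
  [-0.0161, -0.145, -0.002, -0.1325],
  [-0.0242, -0.1683, -0.002, -0.1547],
  [-0.034, -0.1908, -0.002, -0.177],
  [-0.0453, -0.2127, -0.002, -0.1992],
  [-0.0453, -0.2127, -0.002, -0.1992],
])

```text
time_s: 20.55
ee_pos: [0.4996, 0.1428, 0.0822]
eef_rot: [180.0, 0.0, 138.9]
wrist_force: [-0.7, 0.2, -0.1]
grip_width: 0.0006
```

```bash
python3 - <<'E'
from h import *
p,_=arm.capture("side"); cv2.imwrite(f"pics/side15.png",p)
crop("pics/side15.png",150,150,290,270,5,"pics/s15c.png")
for phi in (144,148,152,156,160,164,168,172): go(pt(phi,16),BY+phi)
E
```

```text
row [ 0.0029 -0.0243  0.0002 -0.0227] t 20.6 q [ 13.4  18.5 122.9   0.   38.6 -35.2] F [-0.2  0.1 -0.3] board [-21.7 101.9  70.1] yaw 138.61 grip 0.0005
row [ 0.0031 -0.0489  0.0002 -0.045 ] t 20.6 q [ 13.4  18.5 122.9   0.   38.6 -35.2] F [-0.2  0.1 -0.3] board [-21.7 101.9  70.1] yaw 138.61 grip 0.0005
row [ 0.0015 -0.0734  0.0002 -0.0672] t 20.6 q [ 13.4  18.5 122.9   0.   38.6 -35.2] F [-0.2  0.1 -0.3] board [-21.7 101.9  70.1] yaw 138.61 grip 0.0005
row [-0.0017 -0.0978  0.0002 -0.0894] t 20.6 q [ 13.4  18.5 122.9   0.   38.6 -35.2] F [-0.2  0.1 -0.3] board [-21.7 101.9  70.1] yaw 138.61 grip 0.0005
row [-0.0067 -0.1219  0.0002 -0.1116] t 20.6 q [ 13.4  18.5 122.9   0.   38.6 -35.2] F [-0.2  0.1 -0.3] board [-21.7 101.9  70.1] yaw 138.61 grip 0.0005
row [-0.0133 -0.1456  0.0002 -0.1338] t 20.6 q [ 13.4  18.5 122.9   0.   38.6 -35.2] F [-0.2  0.1 -0.3] board [-21.7 101.9  70.1] yaw 138.61 grip 0.0005
row [-0.0215 -0.1688  0.0002 -0.1561] t 20.6 q [ 13.4  18.5 122.9   0.   38.6 -35.2] F [-0.2  0.1 -0.3] board [-21.7 101.9  70.1] yaw 138.61 grip 0.0005
row [-0.0313 -0.1913  0.0002 -0.1783] t 20.6 q [ 13.4  18.5 122.9   0.   38.6 -35.2] F [-0.2  0.1 -0.3] board [-21.7 101.9  70.1] yaw 138.61 grip 0.0005
```

View pics/s15c.png

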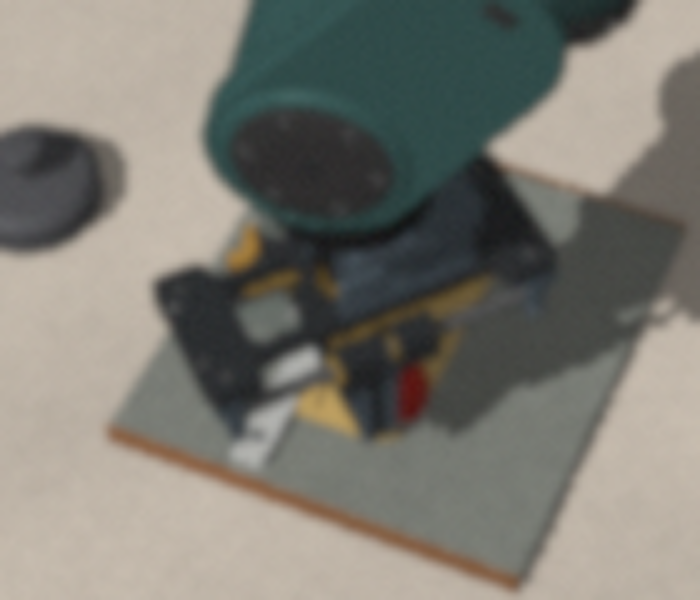

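Request:
step_arm([
  [0.0015, -0.012, 0, -0.011],
  [0.0029, -0.0243, 0, -0.0227],
  [0.003, -0.0366, 0, -0.034],
  [0.0031, -0.0489, 0, -0.045],
  [0.0023, -0.061, 0, -0.056],
  [0.0015, -0.0734, 0, -0.0672],
  [0, -0.0856, 0, -0.078],
  [-0.0017, -0.0978, 0, -0.0894],
  [-0.0067, -0.1219, 0, -0.1116],
  [-0.0133, -0.1456, 0, -0.1338],
  [-0.0133, -0.1456, 0, -0.1338],
  [-0.0133, -0.1456, 0, -0.1338],
])

```text
time_s: 21.6
ee_pos: [0.4657, 0.0959, 0.0818]
eef_rot: [-180.0, -0.0, 162.5]
wrist_force: [-0.1, -0.1, -0.4]
grip_width: 0.0007
```

```bash
python3 - <<'E'
from h import *
for n in("side","top"):
  p,_=arm.capture(n); cv2.imwrite(f"pics/{n}16.png",p)
crop("pics/side16.png",150,150,290,270,5,"pics/s16c.png")
for phi in (164,168,172,176,180): go(pt(phi,16),BY+phi)
E
```

```text
row [ 0.0012 -0.0015 -0.0001 -0.0005] t 21.7 q [  8.9  15.2 127.8   0.   37.  -63.7] F [-0.3  0.3 -0.5] board [-54.5  54.4  69.9] yaw 162.61 grip 0.0005
row [ 0.0031 -0.026  -0.0001 -0.0227] t 21.7 q [  8.9  15.2 127.8   0.   37.  -63.7] F [-0.3  0.3 -0.5] board [-54.5  54.4  69.9] yaw 162.61 grip 0.0005
row [ 0.0033 -0.0506 -0.0001 -0.0449] t 21.7 q [  8.9  15.2 127.8   0.   37.  -63.7] F [-0.3  0.3 -0.5] board [-54.5  54.4  69.9] yaw 162.61 grip 0.0005
row [ 0.0018 -0.0752 -0.0001 -0.0672] t 21.7 q [  8.9  15.2 127.8   0.   37.  -63.7] F [-0.3  0.3 -0.5] board [-54.5  54.4  69.9] yaw 162.61 grip 0.0005
row [-0.0014 -0.0995 -0.0001 -0.0894] t 21.7 q [  8.9  15.2 127.8   0.   37.  -63.7] F [-0.3  0.3 -0.5] board [-54.5  54.4  69.9] yaw 162.61 grip 0.0005
```

View pics/s16c.png

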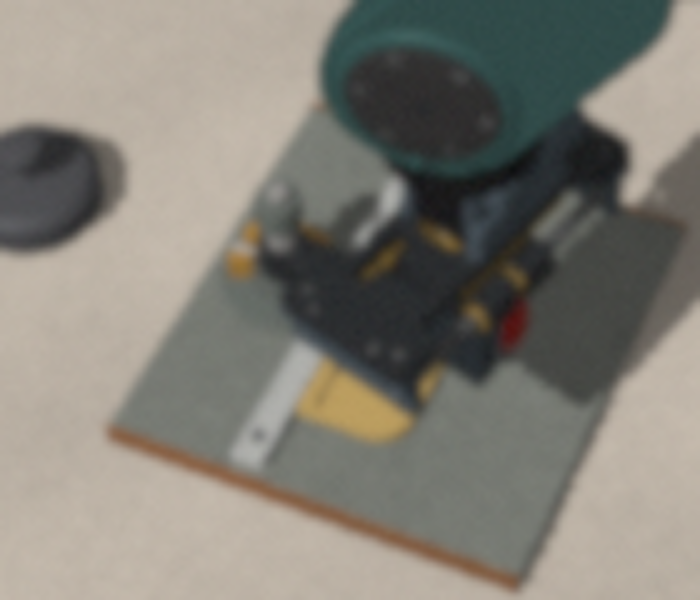

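Request:
step_arm([
  [0, 0.05, 0, 0],
  [0, 0.1, -0.05, 0],
  [0, 0.2, -0.15, 0],
  [0, 0.3, -0.2, 0],
  [0, 0.4, -0.2, 0],
  [0, 0.4, -0.2, 0],
])

```text
time_s: 22.2
ee_pos: [0.5153, 0.2536, 0.1646]
eef_rot: [179.8, 0.2, 162.7]
wrist_force: [-0.1, 0.5, 0.5]
grip_width: 0.0004
```

```bash
python3 - <<'E'
from h import *
for n in("side","top"):
  p,_=arm.capture(n); cv2.imwrite(f"pics/{n}17.png",p)
crop("pics/side17.png",150,150,290,270,5,"pics/s17c.png")
crop("pics/top17.png",170,140,275,230,7,"pics/t17c.png")
go(pt(180,16),BY+180)
E
```

```text
row [-0.0013 -0.5057  0.2015 -0.0881] t 22.3 q [ 23.7  14.9 116.    0.   49.  -49.1] F [-0.7  0.1 -0. ] board [-10.2 210.7 150.6] yaw 162.84 grip 0.0008
```

View pics/s17c.png

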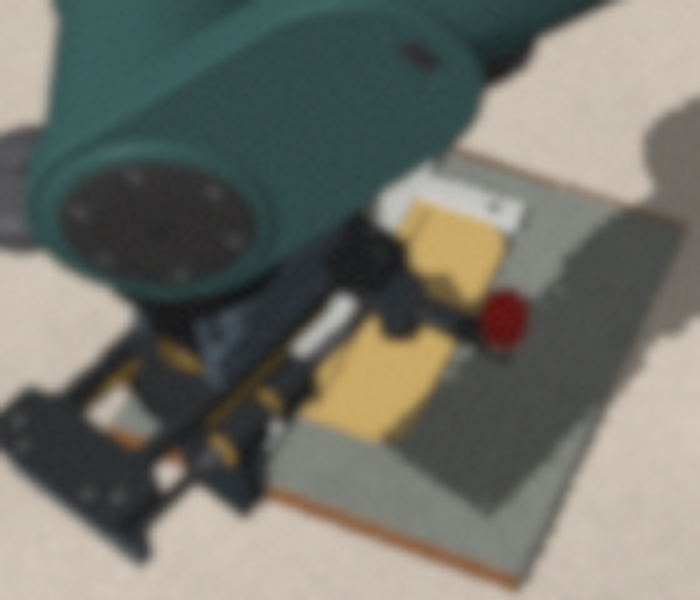

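View pics/t17c.png

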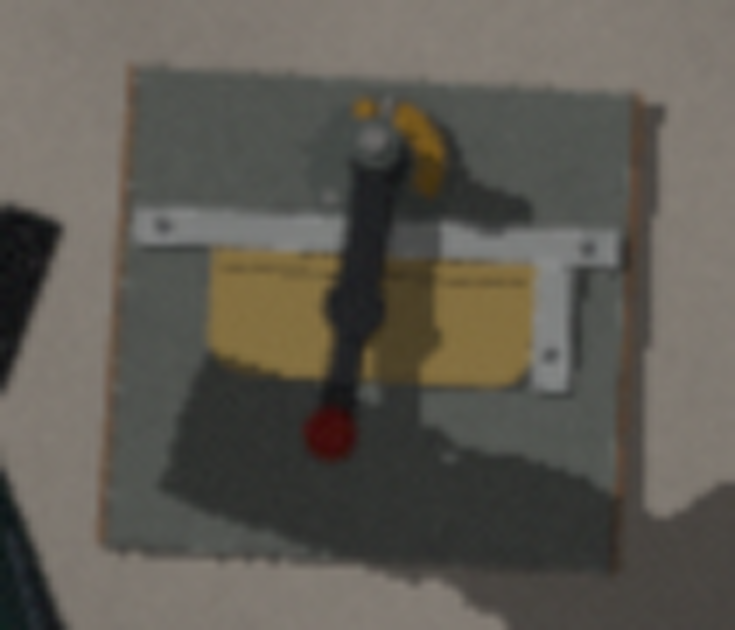

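```bash
python3 - <<'E'
from h import *
c=lambda x,y:[170+(x+.5)/7-.5,140+(y+.5)/7-.5]
sp=w2b(ray("top",[c(375,138)],.092)[0])
for z in (.084,.097):
  k=w2b(ray("top",[c(330,433)],z)[0]); d=k-sp; print(z,k,sp,"theta(meas spindle)",np.arctan2(d[1],-d[0]),"theta(nominal)",np.arctan2(k[1],75-k[0]))
f=w2b(ray("top",[c(355,305)],.040)[0]); print(f, np.arctan2(f[1],75-f[0]))
for X in((31,80),(31,-80)):print((proj("top",b2w(*X,6))-[170,140]+.5)*7)
print([w2b(x) for x in ray("top",[c(212,250),c(536,262)],.018)])
for n in ("side","top"):
  cp=arm.camera_params(n)
  for r in arm.landmark_of(n,"clamp_knob")[:1]: w=w2b(cp["R"].T@(np.array(r["location"])-cp["t"])); print(n,r["p"],w,np.arctan2(w[1],75-w[0]))
E
```

```text
0.084 [-64.27487063  11.89169206  72.        ] [75.81057172 -1.46026695 80.        ] theta(meas spindle) 0.09502590362247502 theta(nominal) 0.08517631353640942
0.097 [-65.39904762  11.13836394  85.        ] [75.81057172 -1.46026695 80.        ] theta(meas spindle) 0.0889837459211032 theta(nominal) 0.0791678031350088
[ 2.51347843  6.03266302 28.        ] 0.08303326462790014
[[211.16266804 246.0579636 ]]
[[534.85919536 263.46484093]]
[array([28.82539907, 79.2012758 ,  6.        ]), array([ 31.52468335, -80.78433959,   6.        ])]
side 0.83 [-59.9506117   15.45720819  58.26791432] 0.1140427521252047
top 0.74 [-60.61260238  12.96732179  49.10214608] 0.0953304916244808
```

```bash
python3 - <<'E'
from h import *
a=cv2.imread("pics/top12.png");b=cv2.imread("pics/top17.png")
v=[cv2.resize(x[170:200,195:255],None,fx=12,fy=12,interpolation=cv2.INTER_CUBIC)[:290] for x in(a,b)]
o=np.clip(np.vstack(v).astype(float)*1.7,0,255); cv2.imwrite("pics/cmp.png",o)
# subpixel columns: hsv saturation edge rows
for n,x in(("12",a),("17",b)):
  s=x[:,:,2].astype(float)-x[:,:,0]   # yellow: R-B
  out=[]
  for c in list(range(202,216))+list(range(230,244)):
    col=s[170:182,c]; th=(col[:4].min()+s[182:186,c].mean())/2
    i=np.argmax(col>th); out.append((c,170+i-1+(th-col[i-1])/(col[i]-col[i-1])))
  out=np.array(out); W=ray("top",out,.018); B=np.array([w2b(p) for p in W])
  pf=np.polyfit(B[:,1],B[:,0],1); print(n,"x at y=80,-80",np.polyval(pf,[80,-80]),"resid",np.std(B[:,0]-np.polyval(pf,B[:,1])))
E
```

```text
12 x at y=80,-80 [30.21963042 29.89052071] resid 0.2183662069242314
17 x at y=80,-80 [30.23099254 29.91503605] resid 0.24169058937440574[ WARN:0@0.140] global loadsave.cpp:1063 imwrite_ Unsupported depth image for selected encoder is fallbacked to CV_8U.
```

View pics/cmp.png

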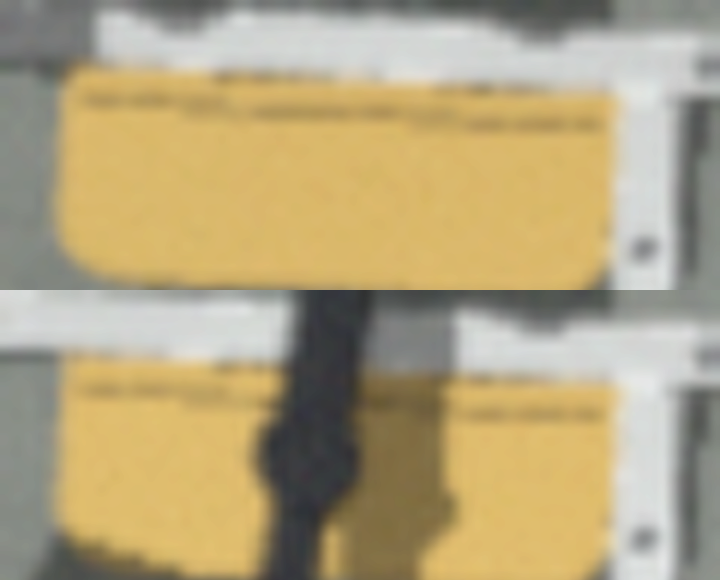

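The template sits flush against the fence and stop, and clamping didn't shift it. The lever is in its notch at about 0.09 rad, and the gripper is clear.

```bash
python3 -c "
from station import arm
print(arm.job_done()); print(arm.read_state()['time_s'])"
```

```text
the job is handed in; nothing more can be done
None
the job is handed in; nothing more can be done
```

The flap template is clamped on the marking board, and I handed the job in about 22 s into the 72 s limit; no verdict is reported.

**What I did:** I picked up the 62 x 160 mm template and laid it on the board. I pushed it to the fence until it stalled at about 15 N, then to the end stop until it stalled at about 36 N. After that I pushed the lever knob round over the hump with closed fingers and backed the gripper clear.

**Last checks:**
- **Fit to fence and stop:** in the top view the straight edge fits at x = 30.2 and 29.9 mm against the fence face at 30. It read the same before and after clamping. A rougher corner pick by hand gave 28.8 and 31.5 mm, which I put down to pixel error. That pick put the stop end at y = -80.8 mm, against the stop face at -80.
- **Lever:** I measured about 0.08–0.095 rad, and the two knob detections gave 0.095 and 0.114 rad. All are under the 0.15 limit.
- **Not measured:** I did not measure the lift or the foot force directly. The lever's drop and angle fit it being in the notch.
- **Other objects:** I kept the arm away from them and saw no sign of contact, but I did not measure their positions again at the end.

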